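# Pull the sprocket bin out with the hook

### The arm

A 7-joint arm with a two-finger parallel gripper is mounted at the origin on the work surface. World frame = base frame: x ahead of the robot, y to its left, z up, the work surface at z = 0. Lengths are in mm, angles in rad, forces in N, time in s.
With the tool pointing down it reaches from about 400 to 875 mm from the base axis. Payload 4.4 kg.
Tool frame: the origin (TCP) lies at the very end of the fingers, on their centre line; the grasp point (between the pads) lies 19 mm behind it; z points along the fingers, x is the direction in which the jaws open and shut, and the axes are right-handed (so a half turn about z gives the same grasp; the last joint's range is limited). The gripper opens to 85 mm and grips with 20 to 120 N. Pads are 22 mm wide; open, the fingers measure 114 mm over their backs; the gripper's body (76 mm by 85 mm) begins 54 mm behind the grasp point. The pads swing forward as they close: fully open they stand 13 mm farther back than shut.
Start: joints at [-1.272, 0.628, 0.038, 1.517, -0.027, 0.996, -0.02], TCP at [231.873, 607.25, 231.313] pointing down, gripper open.
Joint ranges: [-3.06, 3.06], [-0.37, 2.12], [-1.25, 1.32], [0.18, 2.47], [-1.1, 4.24], [0.23, 1.98], [-2.94, 2.94]. Speed limits (rad/s): [2.57, 2.57, 3.14, 3.14, 3.14, 3.14, 3.14].

### API

Orientations are given as [roll, pitch, yaw] about the fixed x, y, z axes, in that order (R = Rz(yaw) Ry(pitch) Rx(roll)).
In Python, from cell import ctrl gives the robot as it stands.
- The arm moves only by the shell command python3 -m creep 'ROWS'. ROWS is text: rows parted by semicolons, each of 7 numbers parted by spaces: the shift along the tool's x, y, z in units of 40 mm (1.0 is 40 mm), then the turn, a rotation vector about the tool's x, y, z in degrees, then the closure, from 0 (fully open) to 1 (shut). In form: x y z rx ry rz grip; .... A call has 1 to 10 rows; each row is the pose to reach, as a shift and turn from the pose commanded when the call began, along the tool's axes at that moment; what a row does not reach only later rows make up. A row lasts 1/12 s, in which the tool goes at most 41.7 mm and 7.16 degrees, less where a joint would pass 70% of its speed; a pose out of reach is approached as far as the arm can. A call with a gripper value outside its range is refused whole. The fingers move at their own pace and stop on an object; the grip force is fixed at half the most. Time passes only in rows, so rows that repeat a pose let the fingers close. It gives the time, the measured TCP pose, the force and the opening at its end, in the units of the state.
- ctrl.read_state(): the state, without advancing time (a new reading comes with each control period).
- ctrl.get_image(name): name is "scene" or "top" or "wrist"; returns a dict with "img" (384x512x3 uint8, red, green, blue), "vfov" (degrees; the focal length in pixels is half the picture's height over the tangent of half this angle, whatever the lens; pixels are square), "cx", "cy" (the principal point, pixels), "T" (4x4, takes a point from camera to world coordinates); the wrist camera has in their place "tool_from_camera" (4x4, takes a point from camera to tool coordinates, whose origin is the TCP and whose axes are the tool frame's). Camera axes: x right, y up, looking along -z (the intrinsics and any distortion apply to the point x, -y, -z); pixel columns grow to the right and rows downward; lengths in mm; the calibration is good to about 2 mm. A picture is of the moment at which its call begins: read the wrist's pose just before it. There is no depth.
- ctrl.finish_job(): hands the job in, once; it reports no verdict.
Trained networks look in the newest picture that a camera, given by its name, has taken for a name from the list of things; names that differ only in an ending like _2 or _b are one class to them, and where a whole thing is asked for, a point or a joint stands for the part that bears it (a point fixed in the world has none). Each returns a list of dicts, best first, with "score" (0 to 1); they miss things now and then, are a little off and sometimes report something else, mostly with a low value. They report only what shows in the picture. A call takes as long as a camera call. They do not tell look-alikes from the thing itself.
- ctrl.boxes_of(camera, thing): "rect" ([left, top, right, bottom] in pixels, round what is visible of it).
- ctrl.cut_out(camera, thing): "pixels" (384x512 bool, what is visible of it) and "rect" ([left, top, right, bottom] in pixels, round what is visible of it).
The state is a dict: "clock": time; "qpos": joint angles; "qd": joint speeds; "tau": joint torques, N m; "eef_pos": TCP position; "tool_rot": TCP orientation; "force": force on the tool from outside, world axes, zero at the start; "torque": the same for the moment, N m; "width": finger opening in mm.
Only numpy, scipy, OpenCV 4.12 (cv2) and the standard library are available. Lean on these libraries where they do the work, as an engineer would, in place of code of your own. Each camera call takes 0.05 s, during which the arm holds its last target.

### The job

Take the pull hook by its black handle, drop its prong into the steel ring of the parts bin that holds the toothed sprocket, and drag that bin straight out towards you until it stands about 10 cm in front of the other bins. Then lift the hook out of the ring and set it down upright on the bench, as it stood, well clear of the bins. Move the bin with the hook only, not with the gripper, and leave the other two bins where they are.

Things in the scene. Friction and masses are not known exactly. Their poses are not given: they have to be found in the camera images.
- hook_grip (a point): Centre of the pull hook's black handle block, 90 mm long (x), 24 wide (y, grip across it), 34 high (z), standing on the bench; 17 mm above its underside. From its +x end an 8 mm steel rod rises to 58 mm above the underside, runs forward and turns down into a prong 85 mm ahead of this point. 0.22 kg. A tyre lever with the same handle but a flat blade lies elsewhere.
- hook_tip (a point): Lower end of the hook's vertical prong (8 mm diameter, 46 mm of free length below the rod's bend), 85 mm ahead (+x) of the handle's centre and 9 mm below it. Axes as the handle's.
- eye_sprocket (a point): Centre of the horizontal steel ring (opening 36 mm, bar 6 mm, 40 mm above the bench) on the front of the bin with the toothed sprocket: dark green crate 150 x 100 x 70 mm, about 0.3 to 0.65 kg, loose on the bench in one of three lanes between fixed 50 mm high sheets, 120 mm apart, order varying. x points into the lane, away from the robot (drag along -x), z up; front wall at x = +30 mm.
- eye_plugs (a point): Ring centre of the bin holding rows of white and steel spark plugs. Like the sprocket bin but for its contents, with the same ring; this point and its axes are as for the sprocket bin. To be left where it is.
- eye_grips (a point): Ring centre of the bin holding black rubber handlebar grips. Like the sprocket bin but for its contents, with the same ring; this point and its axes are as for the sprocket bin. To be left where it is.
Mind the look-alikes: they are no part of the job. What is shaped like the part that bears hook_grip but brown or orange is not meant.

How it is judged (in metres and radians):
On the way, in this order (a step that is already met when the one before it is completed fails the run):
1. the hook's prong is down in the ring of the sprocket bin, which has not yet been dragged (horizontal distance between hook_tip and eye_sprocket below 0.018 m and z of hook_tip in the frame of eye_sprocket between -0.04 and -0.004 m and distance of eye_sprocket from where it was at the start of the episode below 0.03 m), for 0.1 s.
2. the bin has been dragged out with the prong still in its ring (horizontal distance between hook_tip and eye_sprocket below 0.018 m and z of hook_tip in the frame of eye_sprocket between -0.04 and -0.004 m and x of eye_sprocket in the frame of eye_plugs below -0.065 m), for 0.1 s.
At the end, for the whole second after the job is handed in: Sprocket bin's ring 65 to 140 mm in front of the other bins' rings, bin level, at rest, within 0.2 rad of parallel to them. Hook upright (0.15 rad) on the bench, at rest, touching no bin, tip over 60 mm from every ring. Other bins moved under 20 mm (x of eye_sprocket in the frame of eye_plugs between -0.14 and -0.065 m and angle between the x axis of eye_sprocket and the x axis of eye_plugs, either way round below 0.2 rad and angle between eye_sprocket's own z axis and vertical below 0.1 rad and linear speed of each of bin_sprocket, hook below 0.02 m/s and horizontal distance between hook_tip and eye_sprocket above 0.06 m and height (world z) of hook_grip below 0.025 m and angle between hook_grip's own z axis and vertical below 0.15 rad and contact force between hook and bin_sprocket below 0.05 N and distance of each of eye_plugs, eye_grips from where it was at the start of the episode below 0.02 m and horizontal distance between hook_tip and eye_plugs above 0.06 m and horizontal distance between hook_tip and eye_grips above 0.06 m and contact force between hook and bin_plugs below 0.05 N and contact force between hook and bin_grips below 0.05 N).
It fails at once if the gripper or arm pushes the sprocket bin (contact force between any of the fingers, the arm and bin_sprocket above 1 N).
It fails at once if a neighbouring bin is moved by more than 20 mm (distance of any of eye_plugs, eye_grips from where it was at the start of the episode above 0.02 m).
It fails at once if the bin is lifted or tipped (angle between eye_sprocket's own z axis and vertical above 0.25 rad or height (world z) of eye_sprocket above 0.07 m).
It also fails if it takes over 54 s, if anything falls off the work surface, if the arm or the gripper's body presses on something with over 40 N, if the wrist force passes 120 N, or if a joint passes its speed limit or range.

## Working session

There is one attempt and no reset: what is moved stays moved. The work goes in short steps, Python scripts to look and compute and a shell command to move; the robot and the scene stay as the last step left them, time stands still between calls to the robot, and variables do not carry over. Pictures are saved under pics/ and viewed, and the job is handed in when it is done.

```bash
ls; mkdir -p pics
python3 - <<'E'
from cell import ctrl
import cv2
print(ctrl.read_state())
for n in ["scene","top","wrist"]:
    d=ctrl.get_image(n)
    cv2.imwrite(f"pics/{n}0.png",d["img"][:,:,::-1])
    print(n,{k:v for k,v in d.items() if k!="img"})
    for t in ["hook_grip","hook_tip","eye_sprocket","eye_plugs","eye_grips"]:
        try: print(t,[(round(b["score"],2),[int(x) for x in b["rect"]]) for b in ctrl.boxes_of(n,t)])
        except Exception as e: print(t,e)
E
```

```text
pics
{'clock': 0.0, 'qpos': array([-1.2718189 ,  0.62930994,  0.03844852,  1.51838625, -0.02702506,
        0.99629035, -0.01996729]), 'qd': array([-6.84881101e-04, -8.66703167e-04,  1.98304377e-04,  3.10425217e-04,
        2.51183416e-03,  9.03633519e-05, -1.00184598e-03]), 'tau': array([-1.14979603e-04, -5.63394499e+01,  1.22651037e+00, -1.93434656e+01,
        1.11147904e-02,  1.07781435e-02, -8.60560561e-06]), 'eef_pos': array([231.62738229, 606.65595422, 230.40681518]), 'tool_rot': array([3.14158662e+00, 1.87594629e-03, 1.20603224e+00]), 'force': array([ 0.29084718, -0.67000227, -0.76085506]), 'torque': array([ 0.00597204, -0.03652358,  0.02135783]), 'width': 85.48025301480938}
scene {'vfov': 49.186547091477806, 'cx': 261.3918929837102, 'cy': 189.67726197402084, 'T': array([[ 5.65834084e-02, -8.47803070e-01,  5.27283864e-01,
         1.16789546e+03],
       [ 9.98340569e-01,  5.37042676e-02, -2.07836233e-02,
         4.62357078e+01],
       [-1.06969741e-02,  5.27584881e-01,  8.49434970e-01,
         1.10520554e+03],
       [ 0.00000000e+00,  0.00000000e+00,  0.00000000e+00,
   
[... 1261 characters left out ...]
251, 58, 297, 139])]
wrist {'vfov': 67.15520127427158, 'cx': 257.2273723165139, 'cy': 197.4138251105255, 'tool_from_camera': array([[ 9.99999903e-01, -3.28981220e-04,  2.91989137e-04,
        -3.82170717e-03],
       [-2.34685911e-04, -9.60465681e-01, -2.78398314e-01,
        -7.14199576e+01],
       [ 3.72033362e-04,  2.78398218e-01, -9.60465665e-01,
        -1.42522848e+02],
       [ 0.00000000e+00,  0.00000000e+00,  0.00000000e+00,
         1.00000000e+00]])}
hook_grip [(0.93, [0, 292, 22, 329]), (0.83, [79, 355, 108, 383]), (0.55, [168, 314, 198, 346])]
hook_tip [(0.86, [75, 357, 108, 380]), (0.79, [169, 316, 205, 343]), (0.6, [0, 295, 27, 326])]
eye_sprocket []
eye_plugs []
eye_grips []
```

View images.

Run:
```python
import cv2
a=cv2.imread("pics/top0.png")
cv2.imwrite("pics/top0c.png",cv2.resize(a[30:330,90:390],(800,800),interpolation=cv2.INTER_CUBIC)[:600])
cv2.imwrite("pics/top0d.png",cv2.resize(a[130:330,90:290],(600,600),interpolation=cv2.INTER_CUBIC))
```

```text
(no output)
```

View pics/top0.png

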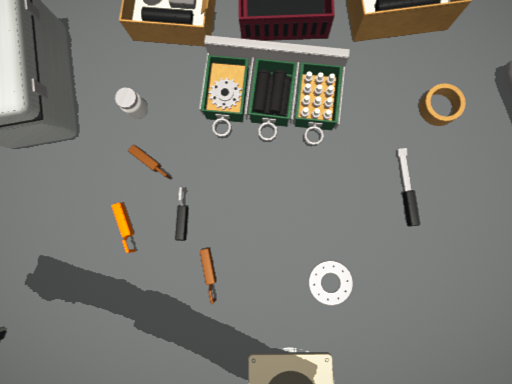

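View pics/scene0.png

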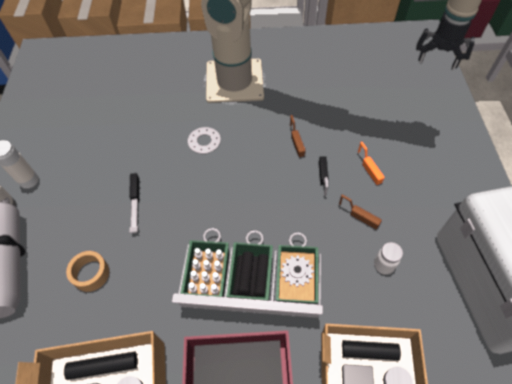

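View pics/top0c.png

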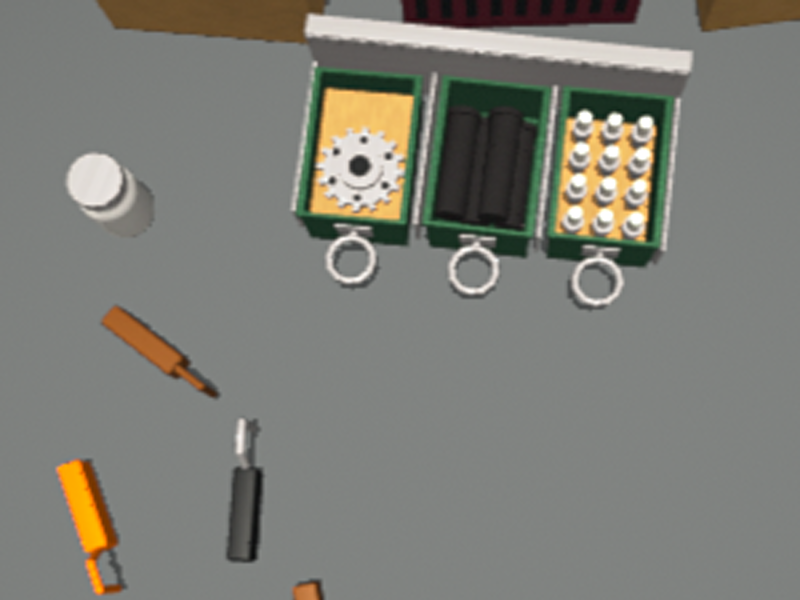

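View pics/top0d.png

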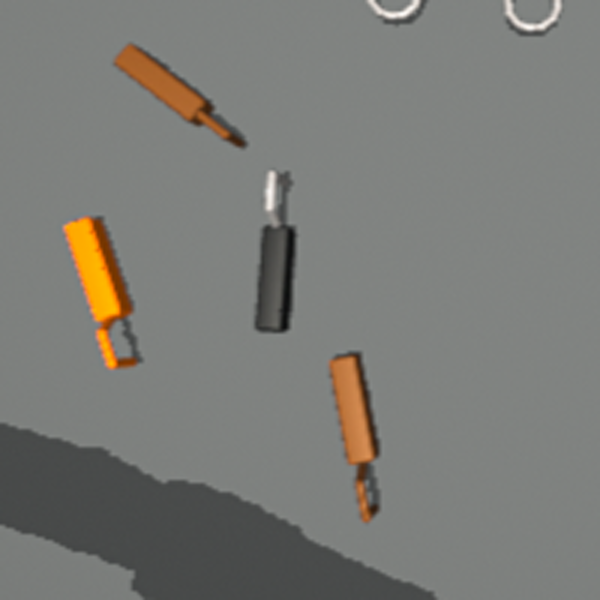

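```bash
cat > h.py <<'E'
import numpy as np, cv2
from scipy.optimize import minimize
def K(d):
    f=d["img"].shape[0]/2/np.tan(np.radians(d["vfov"])/2); return f,d["cx"],d["cy"]
def proj(d,P,T=None):
    T=d["T"] if T is None else T
    P=np.atleast_2d(P); c=(P-T[:3,3])@T[:3,:3]; f,cx,cy=K(d)
    return np.c_[cx+f*c[:,0]/-c[:,2], cy-f*c[:,1]/-c[:,2]]
def back(d,uv,z,T=None):
    T=d["T"] if T is None else T
    uv=np.atleast_2d(uv); f,cx,cy=K(d)
    r=np.c_[(uv[:,0]-cx)/f,-(uv[:,1]-cy)/f,-np.ones(len(uv))]@T[:3,:3].T
    return T[:3,3]+r*((z-T[2,3])/r[:,2])[:,None]
def box(x,y,yaw,z0=0,L=90,W=24,H=34):
    c,s=np.cos(yaw),np.sin(yaw)
    return np.array([[x+c*a-s*b,y+s*a+c*b,z0+h] for a in(-L/2,L/2) for b in(-W/2,W/2) for h in (0,H)])
def rend(d,P,S=4,T=None):
    p=proj(d,P,T); m=np.zeros((384*S,512*S),np.uint8)
    cv2.fillConvexPoly(m,cv2.convexHull(np.round((p+.5)*S-.5).astype(np.int32)),1)
    return cv2.resize(m.astype(np.float32),(512,384),interpolation=cv2.INTER_AREA)
def tool_T(st,d):
    from scipy.spatial.transform import Rotation as R
    W=np.eye(4); W[:3,:3]=R.from_euler("xyz",st["tool_rot"]).as_matrix(); W[:3,3]=st["eef_pos"]
    return W@d["tool_from_camera"]
E
python3 - <<'E'
from cell import ctrl
from h import *
D={n:ctrl.get_image(n) for n in("top","scene")}
res={}
M={}
for n in D:
    g=D[n]["img"].astype(int)
    r=(172,205,194,246) if n=="top" else (315,150,332,190)
    m=np.zeros((384,512),np.float32); l,t,rr,b=r
    m[t:b,l:rr]=(g[t:b,l:rr].max(2)<75); M[n]=m; print(n,m.sum())
    ys,xs=np.nonzero(m); print(back(D[n],[[xs.mean(),ys.mean()]],25))
def cost(p,ns):
    return sum(np.abs(rend(D[n],box(*p))-M[n]).sum()/M[n].sum() for n in ns)
x0=back(D["top"],[[181,222]],25)[0]
for ns in(["top"],["scene"],["top","scene"]):
    best=min((minimize(cost,[x0[0]+dx,x0[1]+dy,yw],args=(ns,),method="Nelder-Mead",options=dict(initial_simplex=None,xatol=.05,fatol=1e-4)) for dx in(-4,4) for dy in(-4,4) for yw in(-.1,.0,.1)),key=lambda r:r.fun)
    print(ns,best.x,best.fun)
# rings
for n in D:
    g=D[n]["img"].astype(int)
    for t in ["eye_sprocket","eye_plugs","eye_grips"]:
        c=ctrl.cut_out(n,t)
        print(n,t,[(round(q["score"],2),q["rect"]) for q in c][:1])
    rings=[(222,127),(268,131),(314,135)] if n=="top" else [(298,239),(255,237),(211,235)]
    for (u,v) in rings:
        sub=g[v-14:v+15,u-14:u+15]
        w=(sub.min(2)>140); ys,xs=np.nonzero(w)
        P=back(D[n],np.c_[xs+u-14,ys+v-14],40)[:,:2]
        # robust circle fit radius 21
        f=lambda c:np.minimum(np.abs(np.hypot(*(P-c).T)-21),6).sum()
        b=min((minimize(f,P.mean(0)+[dx,dy],method="Nelder-Mead") for dx in(-8,0,8) for dy in(-8,0,8)),key=lambda r:r.fun)
        print(n,(u,v),b.x,b.fun/len(P),len(P))
print(ctrl.read_state()["clock"])
E
```

```text
top 236.0
[[431.71906145 268.4242718   25.        ]]
scene 191.0
[[434.12169527 266.98871892  25.        ]]
['top'] [ 4.31087676e+02  2.70496680e+02 -1.02811320e-01] 0.8869173526763916
['scene'] [ 4.32159484e+02  2.69081850e+02 -1.06654950e-01] 0.4087041914463043
['top', 'scene'] [ 4.31071808e+02  2.70218454e+02 -1.02609445e-01] 1.3250718116760254
top eye_sprocket [(0.69, [198.4, 55.6, 251.4, 134.9])]
top eye_plugs [(0.97, [293.5, 64.1, 346.5, 143.8])]
top eye_grips [(0.86, [250.8, 59.8, 297.0, 140.3])]
top (222, 127) [677.05533599 163.73266869] 2.1612704586520457 144
top (268, 131) [663.64381337  43.91418531] 2.1795592305346694 146
top (314, 135) [648.82686669 -75.78338316] 2.132884001800884 143
scene eye_sprocket [(0.6, [274.5, 240.1, 319.4, 302.8])]
scene eye_plugs [(0.94, [179.5, 233.5, 228.4, 298.4])]
scene eye_grips [(0.94, [228.5, 230.0, 273.5, 301.1])]
scene (298, 239) [676.41190907 163.27765338] 2.410460507605727 120
scene (255, 237) [662.71110412  43.5208798 ] 2.4932416422166104 121
scene (211, 235) [647.95961655 -76.22436112] 2.739147405519951 128
1.3
```

```bash
cat >> h.py <<'E'
def plan(st,pos,yaw=None):
    from scipy.spatial.transform import Rotation as R
    R0=R.from_euler("xyz",st["tool_rot"]); d=R0.inv().apply(np.array(pos)-st["eef_pos"])/40
    y=st["tool_rot"][2] if yaw is None else yaw
    rv=np.degrees((R0.inv()*R.from_euler("xyz",[np.pi,0,y])).as_rotvec())
    print("shift",d.round(3),"turn",rv.round(2))
E
python3 - <<'E'
from cell import ctrl
from h import *
plan(ctrl.read_state(),[431,270,140],np.pi/2-0.103)
E
```

```text
shift [-6.1    7.658  2.282] turn [ -0.  -0. -15.]
```

```bash
python3 -m creep '-0.6 0.75 0.2 0 0 -1.5 0; -1.2 1.5 0.4 0 0 -3 0; -1.8 2.3 0.6 0 0 -4.5 0; -2.4 3 0.9 0 0 -6 0; -3 3.8 1.1 0 0 -7.5 0; -3.6 4.6 1.3 0 0 -9 0; -4.3 5.3 1.6 0 0 -10.5 0; -4.9 6.1 1.8 0 0 -12 0; -5.5 6.9 2 0 0 -13.5 0; -6.1 7.66 2.28 0 0 -15 0'
python3 - <<'E'
from cell import ctrl
from h import *
st=ctrl.read_state(); d=ctrl.get_image("wrist"); st=ctrl.read_state()
print(st["clock"],st["eef_pos"],st["tool_rot"],st["qd"].round(3))
cv2.imwrite("pics/w1.png",d["img"][:,:,::-1])
E
```

```text
clock: 2.13
eef_pos: [432.5, 268.6, 140.4]
tool_rot: [3.14, -0.001, 1.469]
force: [0.4, -0.2, -0.7]
width: 85.4
2.1833 [436.41107664 258.05878228 138.2728589 ] [3.13968196 0.00741989 1.45799938] [-0.07  -0.008  0.045 -0.003 -0.02   0.076 -0.194]
```

View pics/w1.png

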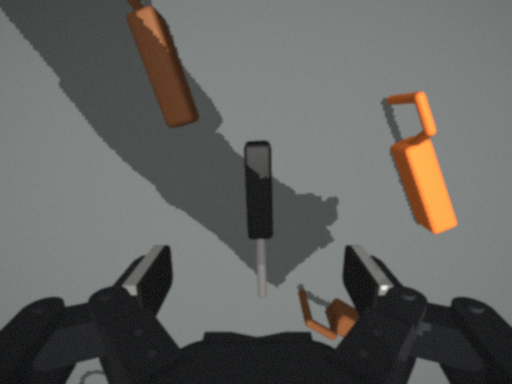

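```bash
python3 -m creep '0 0 0 0 0 0 0; 0 0 0 0 0 0 0; 0 0 0 0 0 0 0'
python3 - <<'E'
from cell import ctrl
from h import *
st=ctrl.read_state(); d=ctrl.get_image("wrist")
print(st["clock"],st["eef_pos"],st["tool_rot"],st["qd"].round(3))
cv2.imwrite("pics/w2.png",d["img"][:,:,::-1])
T=tool_T(st,d)
g=d["img"].astype(int)
np.savez("w2.npz",T=T,**d)
for z in (0,34):
  P=box(432,269,-.1)
print(proj(d,box(432,269,-.1),T).round(0).tolist())
print(proj(d,box(432,269,-.05),T).round(0).tolist())
cv2.imwrite("pics/w2c.png",cv2.resize(d["img"][130:320,160:360,::-1],(800,760),interpolation=cv2.INTER_CUBIC)[:600])
E
```

```text
clock: 2.43
eef_pos: [430.7, 271.4, 140.4]
tool_rot: [3.142, -0.001, 1.469]
force: [-0.2, -0.3, 0.0]
width: 85.5
2.4333 [430.68378743 271.44362604 140.39503131] [ 3.14156554e+00 -1.31936788e-03  1.46919031e+00] [-0.023 -0.005 -0.005 -0.001  0.002  0.002  0.001]
[[242.0, 144.0], [240.0, 148.0], [267.0, 144.0], [268.0, 148.0], [243.0, 230.0], [242.0, 244.0], [266.0, 230.0], [267.0, 244.0]]
[[240.0, 144.0], [238.0, 149.0], [265.0, 143.0], [266.0, 147.0], [246.0, 231.0], [244.0, 245.0], [268.0, 230.0], [270.0, 244.0]]
```

View pics/w2c.png

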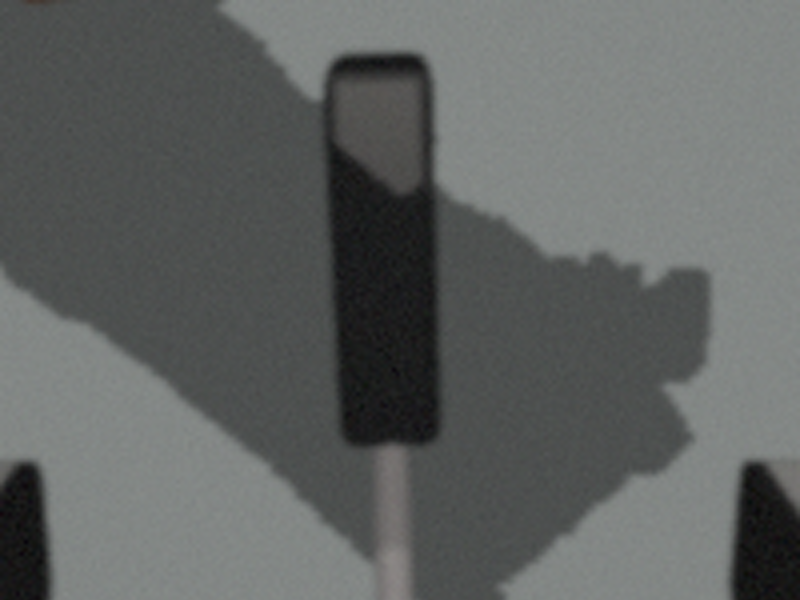

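Run:
```python
from cell import ctrl
from h import *
plan(ctrl.read_state(),[430,270.5,3],np.pi/2-0.07)
```

```text
shift [-0.04  -0.009  3.436] turn [ 0.01 -0.08 -1.75]
```

```bash
python3 -m creep '0 0 0.6 0 0 -1.75 0; -0.03 0 1.3 0 0 -1.75 0; -0.03 0 2 0 0 -1.75 0; -0.03 0 2.7 0 0 -1.75 0; -0.03 0 3.2 0 0 -1.75 0; -0.03 0 3.42 0 0 -1.75 0; -0.03 0 3.42 0 0 -1.75 0; -0.03 0 3.42 0 0 -1.75 0'; python3 -m creep '0 0 0 0 0 0 1;0 0 0 0 0 0 1;0 0 0 0 0 0 1;0 0 0 0 0 0 1;0 0 0 0 0 0 1;0 0 0 0 0 0 1'
```

```text
clock: 3.15
eef_pos: [430.7, 269.9, 3.7]
tool_rot: [3.142, -0.0, 1.5]
force: [0.8, -0.3, 0.9]
width: 85.3
clock: 3.65
eef_pos: [431.4, 269.1, 4.1]
tool_rot: [3.141, -0.001, 1.498]
force: [-1.0, -0.2, 4.3]
width: 23.2
```

```bash
python3 -m creep '0 0 -0.4 0 0 0 1;0 0 -0.9 0 0 0 1;0 0 -1.4 0 0 0 1;0 0 -1.6 0 0 0 1;0 0 -1.6 0 0 0 1'
python3 - <<'E'
from cell import ctrl
from h import *
st=ctrl.read_state();print(st["eef_pos"],st["force"])
plan(st,[593.4-30,173.3+3.5,68],np.pi/2-0.117)
E
```

```text
clock: 4.07
eef_pos: [432.0, 269.4, 68.9]
tool_rot: [3.139, -0.002, 1.498]
force: [1.4, -0.2, -2.2]
width: 23.0
[431.99349754 269.4007703   68.86214868] [ 1.36446881 -0.17462151 -2.15189622]
shift [-2.07   3.445  0.026] turn [ 0.15 -0.13  2.54]
```

```bash
python3 -m creep '-0.4 0.6 0 0 0 1 1;-0.8 1.3 0 0 0 2 1;-1.2 2 0 0 0 2.5 1;-1.6 2.7 0 0 0 2.5 1;-1.9 3.2 0 0 0 2.5 1;-2.07 3.44 0 0 0 2.5 1;-2.07 3.44 0 0 0 2.5 1;-2.07 3.44 0 0 0 2.5 1;-2.07 3.44 0 0 0 2.5 1'
python3 - <<'E'
from cell import ctrl
from h import *
st=ctrl.read_state();print(st["eef_pos"],st["tool_rot"],st["qd"].round(3))
for n in("top","scene","wrist"):
    d=ctrl.get_image(n); np.savez(f"{n}3.npz",**d)
    if n=="wrist": c=d["img"]
    elif n=="top": c=cv2.resize(d["img"][80:230,160:360],(800,600),interpolation=cv2.INTER_CUBIC)
    else: c=cv2.resize(d["img"][150:300,200:400],(800,600),interpolation=cv2.INTER_CUBIC)
    cv2.imwrite(f"pics/{n}3.png",c[:,:,::-1])
E
```

```text
clock: 4.82
eef_pos: [559.9, 177.8, 66.5]
tool_rot: [-3.138, -0.0, 1.457]
force: [-0.1, -0.2, -2.4]
width: 23.3
[559.86265436 177.82487036  66.51380687] [-3.13846493e+00 -2.71532184e-04  1.45685601e+00] [-0.014 -0.01  -0.003 -0.     0.001  0.001  0.003]
```

View pics/top3.png

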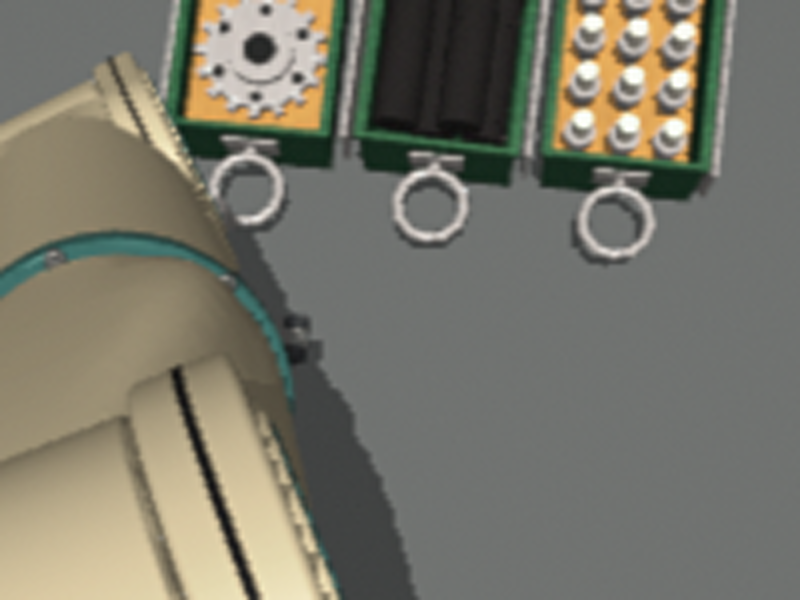

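View pics/scene3.png

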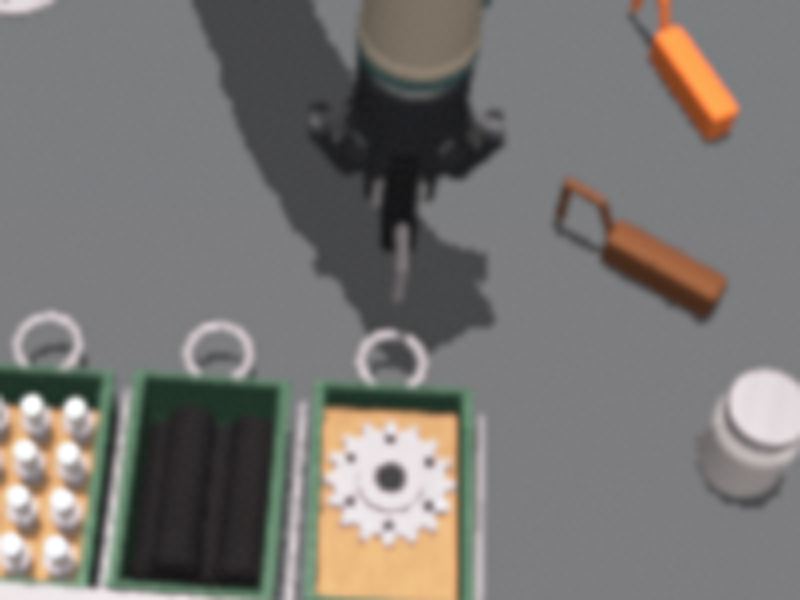

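View pics/wrist3.png

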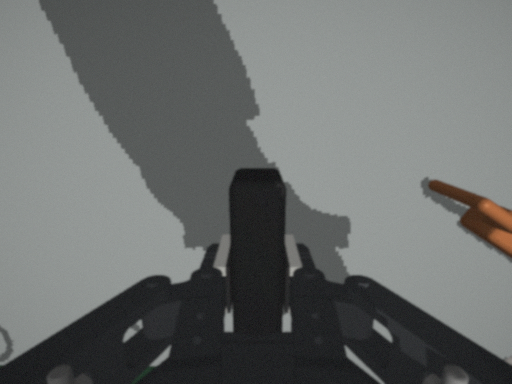

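Run:
```python
from cell import ctrl
from h import *
d=dict(np.load("scene3.npz"))
for k in(82,84,86): print(k,proj(d,[[559.9+k*.9935,177.8-k*.1137,z] for z in(70.5,116.5,120.5)]).round(1).tolist())
print(back(d,[[299.8,225]],70.5),back(d,[[299.8,224]],70.5), proj(d,[[676.8,163.5,40]]))
```

```text
82 [[298.8, 223.3], [299.9, 215.4], [300.0, 214.7]]
84 [[298.8, 224.0], [299.9, 216.1], [300.0, 215.3]]
86 [[298.8, 224.6], [299.9, 216.7], [300.0, 216.0]]
[[646.73126291 170.73230119  70.5       ]] [[643.65755915 171.0557636   70.5       ]] [[297.60602204 239.79778722]]
```

Run:
```python
from cell import ctrl
from h import *
st=ctrl.read_state();print(st["eef_pos"])
plan(st,[592.7,171.8,66.5],np.pi/2-0.117)
```

```text
[560.69666776 177.89680744  67.16517665]
shift [-0.061  0.812  0.016] turn [-0.08 -0.02  0.2 ]
```

```bash
python3 -m creep '-0.02 0.3 0 0 0 0 1;-0.06 0.6 0 0 0 0 1;-0.06 0.81 0 0 0 0.2 1;-0.06 0.81 0 0 0 0.2 1;-0.06 0.81 0 0 0 0.2 1;-0.06 0.81 0 0 0 0.2 1;-0.06 0.81 0 0 0 0.2 1'
python3 - <<'E'
from cell import ctrl
from h import *
st=ctrl.read_state();print(st["eef_pos"],st["tool_rot"],st["qd"].round(3))
d=ctrl.get_image("scene"); np.savez("scene4.npz",**d)
cv2.imwrite("pics/scene4.png",cv2.resize(d["img"][190:265,250:350],(800,600),interpolation=cv2.INTER_CUBIC)[:,:,::-1])
e=st["eef_pos"]
print(proj(d,[[e[0]+84*.9932,e[1]-84*.1167,e[2]+4],[676.8,163.5,40]]))
E
```

```text
clock: 5.55
eef_pos: [593.0, 170.6, 67.2]
tool_rot: [-3.14, 0.0, 1.452]
force: [-0.8, 0.4, -2.5]
width: 23.2
[592.96129134 170.58654003  67.15926748] [-3.14026286e+00  1.06683762e-04  1.45207579e+00] [ 0.    -0.001  0.003 -0.004  0.002  0.     0.001]
[[297.31266948 234.83054653]
 [297.60602204 239.79778722]]
```

View pics/scene4.png

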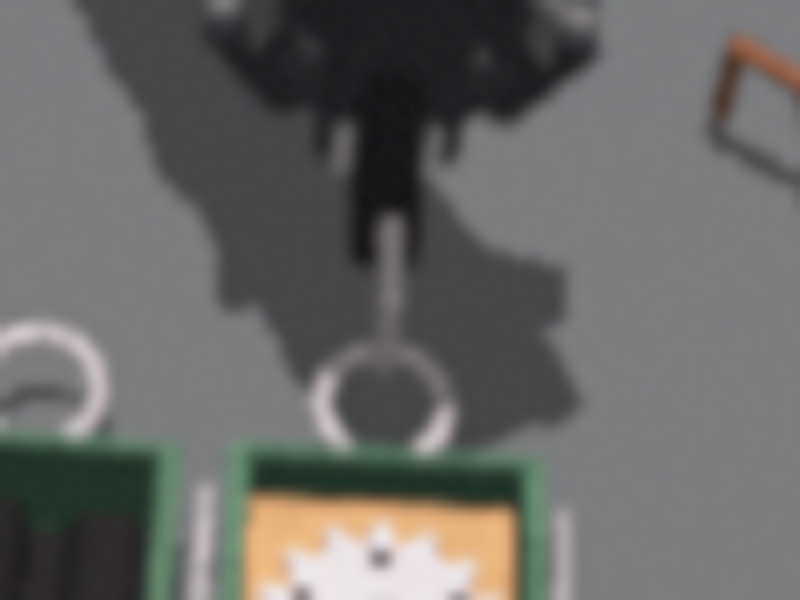

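```bash
python3 -m creep '0 0 0.25 0 0 0 1;0 0 0.5 0 0 0 1;0 0 0.75 0 0 0 1;0 0 1 0 0 0 1;0 0 1.2 0 0 0 1;0 0 1.35 0 0 0 1;0 0 1.35 0 0 0 1;0 0 1.35 0 0 0 1;0 0 1.35 0 0 0 1'
python3 - <<'E'
from cell import ctrl
from h import *
st=ctrl.read_state();print(st["eef_pos"],st["tool_rot"],st["force"])
d=ctrl.get_image("scene"); np.savez("scene5.npz",**d)
cv2.imwrite("pics/scene5.png",cv2.resize(d["img"][190:265,250:350],(800,600),interpolation=cv2.INTER_CUBIC)[:,:,::-1])
E
```

```text
clock: 6.35
eef_pos: [594.4, 170.2, 13.5]
tool_rot: [3.141, -0.0, 1.451]
force: [0.1, -0.7, -1.7]
width: 23.0
[594.43154408 170.23693572  13.52820712] [ 3.14104080e+00 -3.09913837e-04  1.45117462e+00] [ 0.13019927 -0.74918432 -1.71490879]
```

View pics/scene5.png

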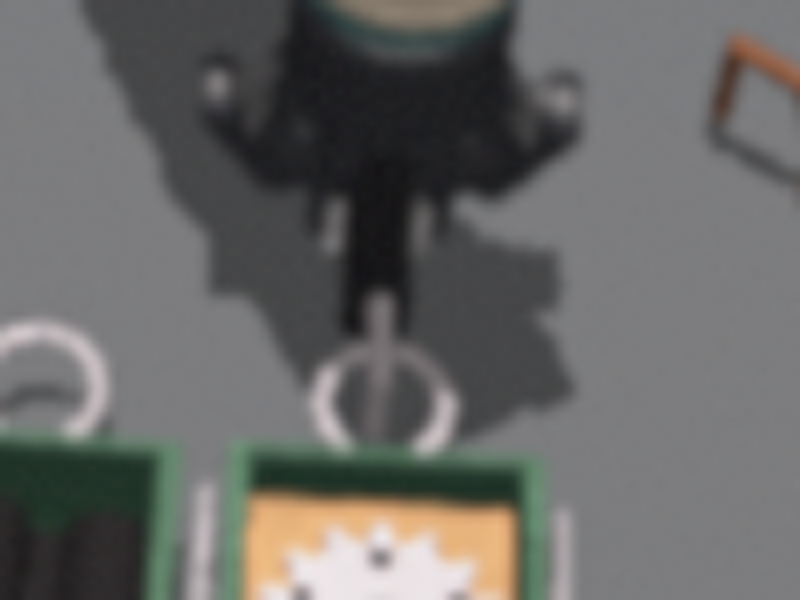

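```bash
python3 -m creep '0 -0.1 0 0 0 0 1;0 -0.2 0 0 0 0 1;0 -0.3 0 0 0 0 1;0 -0.4 0 0 0 0 1;0 -0.5 0 0 0 0 1;0 -0.6 0 0 0 0 1;0 -0.75 0 0 0 0 1;0 -0.9 0 0 0 0 1;0 -1.05 0 0 0 0 1;0 -1.2 0 0 0 0 1'
python3 - <<'E'
from cell import ctrl
from h import *
st=ctrl.read_state();print(st["eef_pos"],st["tool_rot"],st["force"])
d=ctrl.get_image("scene")
cv2.imwrite("pics/scene6.png",cv2.resize(d["img"][190:310,200:360],(800,600),interpolation=cv2.INTER_CUBIC)[:,:,::-1])
E
```

```text
clock: 7.23
eef_pos: [546.2, 176.0, 13.5]
tool_rot: [3.141, -0.0, 1.451]
force: [2.3, -0.3, -2.0]
width: 23.1
[546.19635763 175.97658101  13.48211899] [ 3.14084325e+00 -3.38872274e-04  1.45115329e+00] [ 2.32563888 -0.33919292 -2.01963552]
```

View pics/scene6.png

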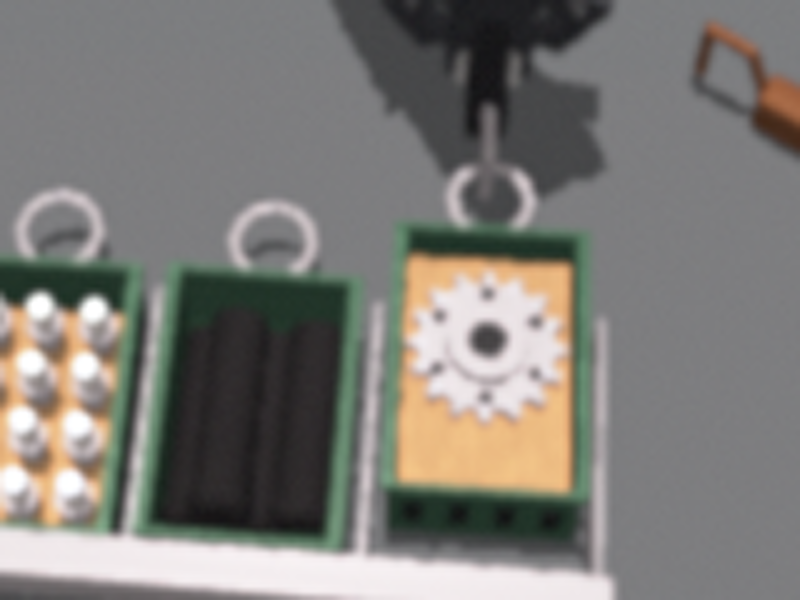

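```bash
python3 -m creep '0 -0.15 0 0 0 0 1;0 -0.35 0 0 0 0 1;0 -0.55 0 0 0 0 1;0 -0.75 0 0 0 0 1;0 -0.95 0 0 0 0 1;0 -1.15 0 0 0 0 1;0 -1.35 0 0 0 0 1;0 -1.5 0 0 0 0 1;0 -1.6 0 0 0 0 1;0 -1.65 0 0 0 0 1'; python3 -m creep '0 0 0 0 0 0 1;0 0 0 0 0 0 1;0 0 0 0 0 0 1'
python3 - <<'E'
from cell import ctrl
from h import *
d=ctrl.get_image("scene")
cv2.imwrite("pics/scene7.png",cv2.resize(d["img"][170:320,170:370],(800,600),interpolation=cv2.INTER_CUBIC)[:,:,::-1])
g=d["img"].astype(int)
for n,(u,v) in dict(s=(297,208),g=(255,237),p=(211,235)).items():
    sub=g[v-16:v+17,u-14:u+15]; ys,xs=np.nonzero(sub.min(2)>140)
    P=back(d,np.c_[xs+u-14,ys+v-16],40)[:,:2]
    f=lambda c:np.minimum(np.abs(np.hypot(*(P-c).T)-21),6).sum()
    b=min((minimize(f,P.mean(0)+[dx,dy],method="Nelder-Mead") for dx in(-8,0,8) for dy in(-8,0,8)),key=lambda r:r.fun)
    print(n,b.x,b.fun/len(P))
E
```

```text
clock: 8.12
eef_pos: [480.2, 183.9, 13.3]
tool_rot: [-3.141, 0.0, 1.452]
force: [3.2, 0.3, -1.9]
width: 23.5
clock: 8.37
eef_pos: [480.3, 183.6, 13.1]
tool_rot: [-3.14, 0.0, 1.451]
force: [0.1, -0.1, -1.9]
width: 23.2
s [579.01699861 174.0972508 ] 3.4299724160881895
g [662.84928731  43.47751965] 2.5253703846116053
p [647.95959647 -76.22434545] 3.411744942087621
```

View pics/scene7.png

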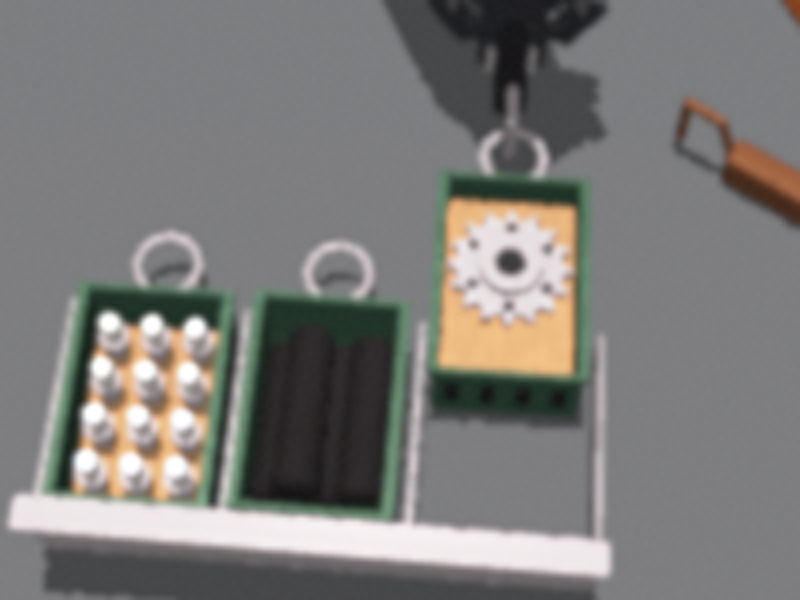

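```bash
python3 -m creep '0 0.08 0 0 0 0 1;0 0.15 0 0 0 0 1;0 0.15 -0.2 0 0 0 1;0 0.15 -0.45 0 0 0 1;0 0.15 -0.7 0 0 0 1;0 0.15 -1 0 0 0 1;0 0.15 -1.3 0 0 0 1;0 0.15 -1.5 0 0 0 1;0 0.15 -1.5 0 0 0 1;0 0.15 -1.5 0 0 0 1'
python3 - <<'E'
from cell import ctrl
from h import *
st=ctrl.read_state(); print(st["force"])
plan(st,[431,266,73],np.pi/2-0.1)
d=ctrl.get_image("scene")
cv2.imwrite("pics/scene8.png",cv2.resize(d["img"][170:320,170:370],(800,600),interpolation=cv2.INTER_CUBIC)[:,:,::-1])
E
```

```text
clock: 9.25
eef_pos: [487.2, 183.2, 74.1]
tool_rot: [3.14, -0.001, 1.451]
force: [0.6, 0.4, -2.3]
width: 22.8
[ 0.62746097  0.41749944 -2.31186985]
shift [ 1.888 -1.643  0.028] turn [ 0.08 -0.05 -1.13]
```

View pics/scene8.png

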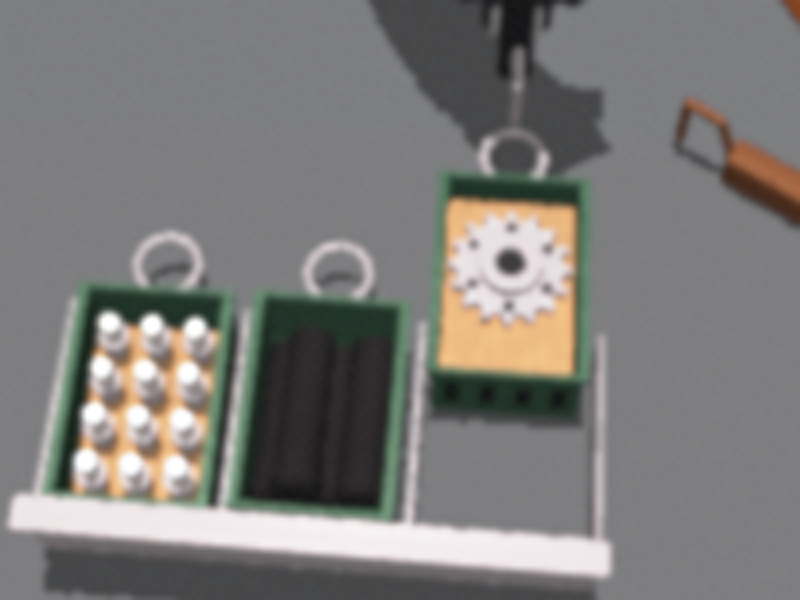

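```bash
python3 -m creep '0.1 -0.4 0 0 0 0 1;0.4 -0.9 0 0 0 0 1;0.8 -1.3 0 0 0 -0.5 1;1.2 -1.64 0 0 0 -1 1;1.6 -1.64 0 0 0 -1.1 1;1.88 -1.64 0 0 0 -1.1 1;1.88 -1.64 0 0 0 -1.1 1;1.88 -1.64 0 0 0 -1.1 1'; python3 -m creep '0 0 0.3 0 0 0 1;0 0 0.6 0 0 0 1;0 0 0.9 0 0 0 1;0 0 1.2 0 0 0 1;0 0 1.4 0 0 0 1;0 0 1.55 0 0 0 1;0 0 1.65 0 0 0 1;0 0 1.68 0 0 0 1;0 0 1.68 0 0 0 1;0 0 1.68 0 0 0 1'
```

```text
clock: 9.97
eef_pos: [430.9, 265.3, 72.9]
tool_rot: [-3.141, 0.001, 1.471]
force: [0.2, -1.5, -2.7]
width: 23.3
clock: 10.8
eef_pos: [431.0, 265.5, 6.4]
tool_rot: [3.141, -0.0, 1.47]
force: [-0.2, 0.1, -2.6]
width: 23.2
```

Lower in small increments until the force shows bench contact.

```bash
python3 -m creep '0 0 0.03 0 0 0 1;0 0 0.05 0 0 0 1;0 0 0.05 0 0 0 1;0 0 0.05 0 0 0 1'; python3 -m creep '0 0 0.02 0 0 0 1;0 0 0.02 0 0 0 1;0 0 0.02 0 0 0 1'
```

```text
clock: 11.13
eef_pos: [430.8, 265.6, 4.2]
tool_rot: [3.141, -0.0, 1.47]
force: [-0.3, 0.3, -2.3]
width: 23.2
clock: 11.38
eef_pos: [430.7, 265.6, 4.0]
tool_rot: [3.141, -0.0, 1.471]
force: [-1.9, -1.1, 5.7]
width: 23.2
```

Contact (force changed sign). Release and retreat.

```bash
python3 -m creep '0 0 0 0 0 0 0.5;0 0 0 0 0 0 0.2;0 0 0 0 0 0 0;0 0 0 0 0 0 0;0 0 0 0 0 0 0;0 0 0 0 0 0 0'; python3 -m creep '0 0 -0.3 0 0 0 0;0 0 -0.8 0 0 0 0;0 0 -1.5 0 0 0 0;0 0 -2.2 0 0 0 0;0 0 -3 0 0 0 0;0 0 -3.8 0 0 0 0;0 -0.5 -4.5 0 0 0 0; 0 -0.5 -4.5 0 0 0 0;0 -0.5 -4.5 0 0 0 0'
python3 - <<'E'
from cell import ctrl
from h import *
for n in("top","scene","wrist"):
    d=ctrl.get_image(n)
    cv2.imwrite(f"pics/{n}9.png",d["img"][:,:,::-1])
    if n=="scene":
      g=d["img"].astype(int)
      for k,(u,v) in dict(s=(298,208),g=(255,237),p=(211,235)).items():
        sub=g[v-12:v+13,u-14:u+15]; ys,xs=np.nonzero(sub.min(2)>140)
        P=back(d,np.c_[xs+u-14,ys+v-12],40)[:,:2]
        f=lambda c:np.minimum(np.abs(np.hypot(*(P-c).T)-21),6).sum()
        b=min((minimize(f,P.mean(0)+[dx,dy],method="Nelder-Mead") for dx in(-8,0,8) for dy in(-8,0,8)),key=lambda r:r.fun)
        print(k,b.x,b.fun/len(P))
      print(proj(d,box(430,266,-.1)).round(0).tolist())
E
```

```text
clock: 11.88
eef_pos: [430.7, 265.5, 3.2]
tool_rot: [-3.142, 0.0, 1.47]
force: [-0.3, -0.6, -0.5]
width: 85.3
clock: 12.63
eef_pos: [410.8, 268.2, 184.8]
tool_rot: [3.139, -0.002, 1.472]
force: [0.3, -0.4, 0.0]
width: 85.8
s [576.90690659 174.71925787] 2.797325186272932
g [662.89412066  43.26049329] 2.608422273829292
p [647.82714946 -75.98248011] 2.5176106237685527
[[317.0, 161.0], [318.0, 155.0], [324.0, 161.0], [326.0, 155.0], [318.0, 184.0], [319.0, 178.0], [325.0, 185.0], [327.0, 179.0]]
```

View pics/scene9.png

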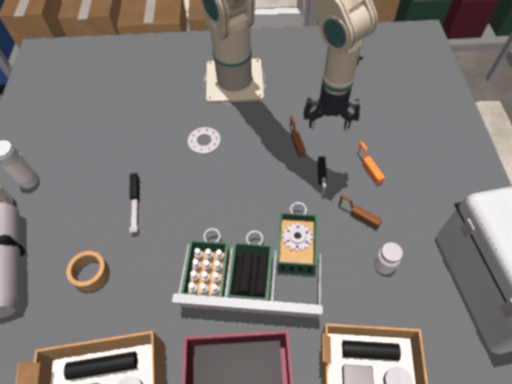

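View pics/wrist9.png

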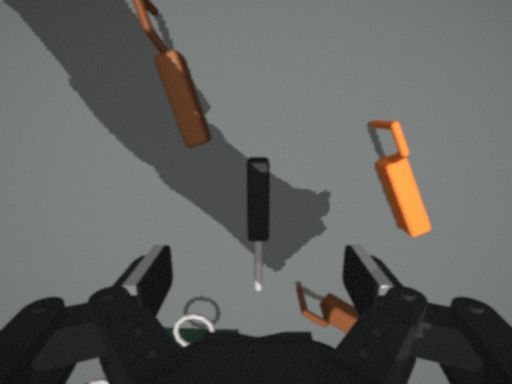

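View pics/top9.png

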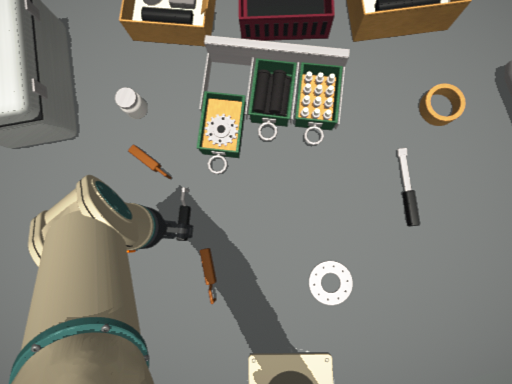

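```bash
python3 -c "
from cell import ctrl
print(ctrl.finish_job(), ctrl.read_state()['clock'])"
```

```text
the job is handed in; nothing more can be done
the job is handed in; nothing more can be done
```

I dragged the sprocket bin out with the pull hook, set the hook back down upright on the bench, and handed the job in at about 13 s. The hand-in gives no verdict.

**What I did:** I gripped the hook by its black handle and lowered the prong to about 22 mm below the sprocket bin's ring. I then pulled straight along the lane, with about 3 N at the wrist. Next I lifted the prong out of the ring and put the hook down close to where it had stood.

**Last checks, from the scene camera:**
- **Sprocket bin:** its ring is about 100 mm in front of the other rings. It looks level and parallel to them, though I judged this by eye and did not measure an angle.
- **Other two bins:** their rings moved less than 0.5 mm.
- **Hook:** it is upright, with its tip about 105 mm from the sprocket ring. It touches nothing, and the gripper is open and raised clear.

**Where checks disagreed:** during the approach, the camera put the prong tip about 2.5 mm sideways of where the arm's pose predicted. I corrected for part of that, and a second picture showed the tip centred over the ring. My first fit of the handle outline was poor, so I took its position from the wrist camera instead.

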